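Find the soft vibration mount and push its tag down

ROBOT

A 6-joint arm with a two-finger parallel gripper is mounted at the origin on a cart in front of the work surface, level with it; the furniture and walls round the work are solid. World frame = base frame: x ahead of the robot, y to its left, z up, the work surface at z = 0. Lengths are in m, angles in rad, forces in N, time in s.
With the tool pointing down it reaches from about 0.35 to 0.85 m from the base axis. Payload 8.1 kg.
Tool frame: the origin (TCP) lies at the very end of the fingers, on their centre line; the grasp point (between the pads) lies 19 mm behind it; z points along the fingers, y is the line along which they close (so a half turn about z gives the same grasp; the last joint's range is limited). The gripper opens to 93 mm and grips with 3 to 60 N. Pads are 15 mm wide; open, the fingers measure 128 mm over their backs; the gripper's body (75 mm by 188 mm) begins 65 mm behind the grasp point.
Start: joints at [1.195, 0.13, 1.488, -0, 1.523, -0.085], TCP at [0.172, 0.575, 0.219] pointing down, gripper open.
Joint ranges: [-2.96, 2.96], [-0.89, 2.26], [0.02, 2.5], [-1.34, 4.48], [0, 2.73], [-2.66, 2.66]. Speed limits (rad/s): [2.39, 2.39, 2.79, 3.14, 3.14, 3.14].

INTERFACE

Orientations are given as a unit quaternion [w, x, y, z].
In Python, from station import manip gives the robot as it stands.
- The arm moves only by the tool apply_moves, never from a script. Its argument "rows" is a list of rows, each a list of 7 numbers: the turn, a rotation vector about the tool's x, y, z in degrees, then the shift along the tool's x, y, z in mm, then the closure, from 0 (fully open) to 1 (shut). A call has 1 to 12 rows; each row shifts and turns the commanded pose from where the row before left it, along the tool's axes as they then stand; what a row does not reach is not made up. A row lasts 1/8 s, in which the tool goes at most 62.5 mm and 10.7 degrees, less where a joint would pass 70% of its speed; a pose out of reach is approached as far as the arm can. A call is refused whole if a number of a shift passes 62.5 or a number of a turn 10.7, either way. A call with a gripper value outside its range is refused whole. The fingers move at their own pace and stop on an object; "newtons" is the grip in N (left out, the last holds). Time passes only in rows, so rows that do not move let the fingers close. It gives the time, the measured TCP pose, the force, the opening and the grip force at its end, in the units of the state.
- manip.sense(): the state, without advancing time (a new reading comes with each control period).
- manip.grab_frame(name): name is "scene" or "top" or "wrist"; returns (picture, depth): 384x512x3 uint8, red, green, blue; 384x512 float32, m along the optical axis (not along the pixel's ray), 0 where there is no reading.
- manip.get_calibration(name): a dict with "fov_y" (degrees; the focal length in pixels is half the picture's height over the tangent of half this angle, whatever the lens; pixels are square), "cx", "cy" (the principal point, pixels), "k1" (the pictures are not rectified: a ray, as slopes to the right and down, at radius r is drawn at 1 + k1 r^2 times it, then the intrinsics apply), "R" (3x3) and "t" (3): a world point X has camera coordinates R X + t. Camera axes: x right, y down, z forward; pixel columns grow to the right and rows downward; lengths in m; the calibration is good to about 2 mm. A picture is of the moment at which its call begins: read the wrist's pose just before it. get_calibration takes no time and is no camera call; for the wrist camera it gives the pose at the moment of the call.
- manip.job_done(): hands the job in; it is judged then, once.
The state is a dict: "time_s": time; "qpos": joint angles; "qvel": joint speeds; "joint_torque": joint torques, N m; "tcp_pos": TCP position; "eef_rot": TCP orientation; "contact_force": force on the tool from outside, world axes, zero at the start; "moment": the same for the moment, N m; "grip_width": finger opening in m; "grip_force": force on a finger pad.
Only numpy, scipy, OpenCV 4.12 (cv2) and the standard library are available. Lean on these libraries where they do the work, as an engineer would, in place of code of your own. Each camera call takes 0.05 s, during which the arm holds its last target. There are 200 camera calls.

TASK

Three spring-loaded vibration mounts are bolted in a row to the optical table, and one has a softer spring than the others. Working from left to right as seen from the robot, press the round pad of each gently down by about 5 mm with the fingertips and let it come up again; then push the tag in front of the softest one down to its stop, leaving the other two tags up. Grasp nothing, and leave the loose parts standing around the mounts where they are.

Things in the scene. Friction and masses are not known exactly. Their poses are not given: they have to be found in the camera images.
- mount_a: One of three vibration mounts of identical look, bolted to the table (fixed) in a row from left to right 130 to 270 mm apart; which of the three stands left, in the middle or right changes. Aluminium foot plate 132 x 66 x 10 mm, long along its own x; origin at the centre of the underside, on the table top (z = 0). Its round pad is centred 33 mm along +x; its tag 42 mm along -x, toward the robot. Its x axis points away from the robot within 0.4 rad.
- pad_a_top (a point): Centre of the top face of the round black pad (44 mm across, 8 mm thick) on mount_a; 52 mm above the table when free, moves down with the pad. The pad rides straight down on a coil spring and comes back up by itself. Stop after 12 mm. The three springs differ: about 0.25, 0.6 and 1.1 N per mm of travel (each with a preload of about 1 mm of travel), in no known order.
- pad_a (a joint): How far the pad of mount_a is pressed down, m: 0 free, 0.012 at its stop.
- tag_a_top (a point): Centre of the top face of the tag of mount_a: a flat aluminium head 14 mm (along mount x) x 30 mm (along mount y) x 5 mm on a blade that slides straight down into a black holder block (20 x 36 mm, top 32 mm above the table). Top face 51 mm above the table when up, 39 mm when fully down. Stiff sliding fit: about 4 N to move it, and it stays where it is left.
- tag_a (a joint): How far the tag of mount_a is pushed down, m: 0 to 0.002 at the start (up), 0.012 fully down at its stop.
- mount_b: One of three vibration mounts of identical look, bolted to the table (fixed) in a row from left to right 130 to 270 mm apart; which of the three stands left, in the middle or right changes. Aluminium foot plate 132 x 66 x 10 mm, long along its own x; origin at the centre of the underside, on the table top (z = 0). Its round pad is centred 33 mm along +x; its tag 42 mm along -x, toward the robot. Its x axis points away from the robot within 0.4 rad.
- pad_b_top (a point): Centre of the top face of the round black pad (44 mm across, 8 mm thick) on mount_b; 52 mm above the table when free, moves down with the pad. The pad rides straight down on a coil spring and comes back up by itself. Stop after 12 mm. The three springs differ: about 0.25, 0.6 and 1.1 N per mm of travel (each with a preload of about 1 mm of travel), in no known order.
- pad_b (a joint): How far the pad of mount_b is pressed down, m: 0 free, 0.012 at its stop.
- tag_b_top (a point): Centre of the top face of the tag of mount_b: a flat aluminium head 14 mm (along mount x) x 30 mm (along mount y) x 5 mm on a blade that slides straight down into a black holder block (20 x 36 mm, top 32 mm above the table). Top face 51 mm above the table when up, 39 mm when fully down. Stiff sliding fit: about 4 N to move it, and it stays where it is left.
- tag_b (a joint): How far the tag of mount_b is pushed down, m: 0 to 0.002 at the start (up), 0.012 fully down at its stop.
- mount_c: One of three vibration mounts of identical look, bolted to the table (fixed) in a row from left to right 130 to 270 mm apart; which of the three stands left, in the middle or right changes. Aluminium foot plate 132 x 66 x 10 mm, long along its own x; origin at the centre of the underside, on the table top (z = 0). Its round pad is centred 33 mm along +x; its tag 42 mm along -x, toward the robot. Its x axis points away from the robot within 0.4 rad.
- pad_c_top (a point): Centre of the top face of the round black pad (44 mm across, 8 mm thick) on mount_c; 52 mm above the table when free, moves down with the pad. The pad rides straight down on a coil spring and comes back up by itself. Stop after 12 mm. The three springs differ: about 0.25, 0.6 and 1.1 N per mm of travel (each with a preload of about 1 mm of travel), in no known order.
- pad_c (a joint): How far the pad of mount_c is pressed down, m: 0 free, 0.012 at its stop.
- tag_c_top (a point): Centre of the top face of the tag of mount_c: a flat aluminium head 14 mm (along mount x) x 30 mm (along mount y) x 5 mm on a blade that slides straight down into a black holder block (20 x 36 mm, top 32 mm above the table). Top face 51 mm above the table when up, 39 mm when fully down. Stiff sliding fit: about 4 N to move it, and it stays where it is left.
- tag_c (a joint): How far the tag of mount_c is pushed down, m: 0 to 0.002 at the start (up), 0.012 fully down at its stop.
- post_50: Bystander: bare steel optical post, 13 mm across, 56 mm tall, standing loose; origin at its underside. Not to be moved.
- post_holder: Bystander: black post holder with a thumbscrew, 31 x 40 x 55 mm, standing loose; origin at its underside. Not to be moved. To the right of it (x 0.38 to 0.60, y -0.45 to -0.68) stands a 165 mm tall drawer box.
- cuvette_1: Bystander: glass cuvette with cap, 14 x 14 x 50 mm, standing loose; origin at its underside. Not to be moved. Behind it and the row of mounts, from about x = 0.62 on, stands a 283 mm tall oscilloscope: keep gripper and wrist clear of it.
- bnc_tee: Bystander: metal T adapter, 30 x 34 x 13 mm, lying loose; origin at its underside. Not to be moved.

How it is judged:
On the way, in this order (a step that is already met when the one before it is completed fails the run):
1. the pad of the left mount is pressed down by more than 3 mm (((world y of mount_a above 0.15 m and value of joint pad_a above 0.003 m) or (world y of mount_b above 0.15 m and value of joint pad_b above 0.003 m) or (world y of mount_c above 0.15 m and value of joint pad_c above 0.003 m))), for 0.1 s.
2. the pad of the middle mount is pressed down by more than 3 mm (((world y of mount_a between -0.05 and 0.15 m and value of joint pad_a above 0.003 m) or (world y of mount_b between -0.05 and 0.15 m and value of joint pad_b above 0.003 m) or (world y of mount_c between -0.05 and 0.15 m and value of joint pad_c above 0.003 m))), for 0.1 s.
3. the pad of the right mount is pressed down by more than 3 mm (((world y of mount_a below -0.05 m and value of joint pad_a above 0.003 m) or (world y of mount_b below -0.05 m and value of joint pad_b above 0.003 m) or (world y of mount_c below -0.05 m and value of joint pad_c above 0.003 m))), for 0.1 s.
4. the tag of the softest mount is pushed down (more than 9 of its 12 mm) (value of joint tag_b above 0.009 m), for 0.1 s.
At the end, for the whole second after the job is handed in: The tag of the softest mount is down by more than 9 of its 12 mm, the other two tags are up (less than 4 mm down), all three pads have come back up (within 2 mm), and each loose bystander is within 20 mm of where it stood (value of joint tag_b above 0.009 m and value of joint each of tag_a, tag_c below 0.004 m and value of joint each of pad_a, pad_b, pad_c below 0.002 m and distance of each of post_50, post_holder, cuvette_1, bnc_tee from where it was at the start of the episode below 0.02 m); the robot touches nothing.
It fails at once if the tag of a mount that is not the softest is pushed down (past 4 mm) (value of joint any of tag_a, tag_c above 0.004 m).
It fails at once if a pad is pressed roughly (over 30 N) (contact force between any of the arm, the fingers and pad_a above 30 N or contact force between any of the arm, the fingers and pad_b above 30 N or contact force between any of the arm, the fingers and pad_c above 30 N).
It fails at once if a loose bystander is lifted, carried, tipped or pushed more than 20 mm (distance of any of post_50, post_holder, cuvette_1, bnc_tee from where it was at the start of the episode above 0.02 m or angle between any of post_50, post_holder, cuvette_1, bnc_tee's own z axis and vertical above 0.4 rad).
It also fails if it takes over 54 s, if anything falls off the work surface, if the arm or the gripper's body presses on something with over 40 N, if the wrist force passes 120 N, or if a joint passes its speed limit or range.

## Working session

There is one attempt and no reset: what is moved stays moved. The work goes in short steps, Python scripts to look and compute and a tool call to move; the robot and the scene stay as the last step left them, time stands still between calls to the robot, and variables do not carry over. Pictures are saved under pics/ and viewed, at most 10 in all, crops included, and the job is handed in when it is done.

Besides the shell and the picture viewer there is one more tool, called after "Request:" by a JSON object that holds its "op" and its "data". apply_moves: Moves the arm, as the interface text tells. Its arguments: {"type":"object","properties":{"rows":{"type":"array"},"newtons":{"type":"number"}},"required":["rows"]}

```bash
mkdir -p pics; cat > h.py <<'E'
import numpy as np,cv2
from station import manip
def save(name,fn):
    im,d=manip.grab_frame(name); c=manip.get_calibration(name)
    cv2.imwrite('pics/'+fn+'.png',cv2.resize(im[:,:,::-1],None,fx=1.5,fy=1.5)); np.savez('pics/'+fn+'.npz',im=im,d=d,**{k:np.array(v) for k,v in c.items()})
def ray(c,u,v):
    f=192/np.tan(np.radians(float(c['fov_y']))/2)
    xd=np.array([(u-c['cx'])/f,(v-c['cy'])/f]); x=xd.copy()
    for _ in range(20): x=xd/(1+c['k1']*(x@x))
    return np.array([x[0],x[1],1.])
def atz(c,u,v,z):
    R=c['R'];o=-R.T@c['t'];r=R.T@ray(c,u,v);return o+r*(z-o[2])/r[2]
def dep(c,u,v):
    return c['R'].T@(ray(c,u,v)*c['d'][int(round(v)),int(round(u))]-c['t'])
E
python3 - <<'E'
from h import *
save('top','top0');save('scene','scene0')
print(manip.sense())
for n in('top','scene'):
    c=manip.get_calibration(n);print(c['fov_y'],c['k1'],-np.array(c['R']).T@c['t'])
E
```

```text
{'time_s': 0.1, 'qpos': array([ 1.19462799e+00,  1.31067772e-01,  1.48916342e+00, -3.20979474e-05,
        1.52300271e+00, -8.54077301e-02]), 'qvel': array([ 0.00107286,  0.00023827, -0.00329708,  0.00054553,  0.00099473,
        0.00033904]), 'joint_torque': array([ 1.03979790e-03, -5.61347687e+01, -4.93088830e+01,  7.68804015e-02,
        2.93468556e-02, -5.09741130e-05]), 'tcp_pos': array([0.1718147 , 0.57433985, 0.21770685]), 'eef_rot': array([-1.72108304e-04,  1.44867912e-01,  9.89450663e-01, -8.02532626e-04]), 'contact_force': array([-0.29081112,  0.00071258, -0.5276229 ]), 'moment': array([-0.03671963, -0.08126717,  0.01674815]), 'grip_force': 0.0, 'grip_width': 0.09304327152519767}
44.18094455166912 -0.1903065308172506 [0.17182753 0.02294707 1.4528174 ]
49.290280580900436 0.05084961180718286 [-0.08043207 -0.79783631  0.56542036]
```

View pics/top0.png

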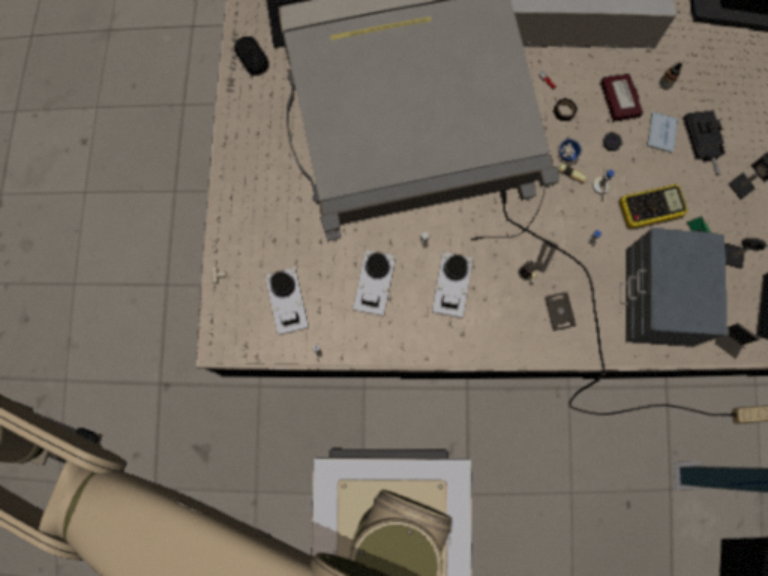

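View pics/scene0.png

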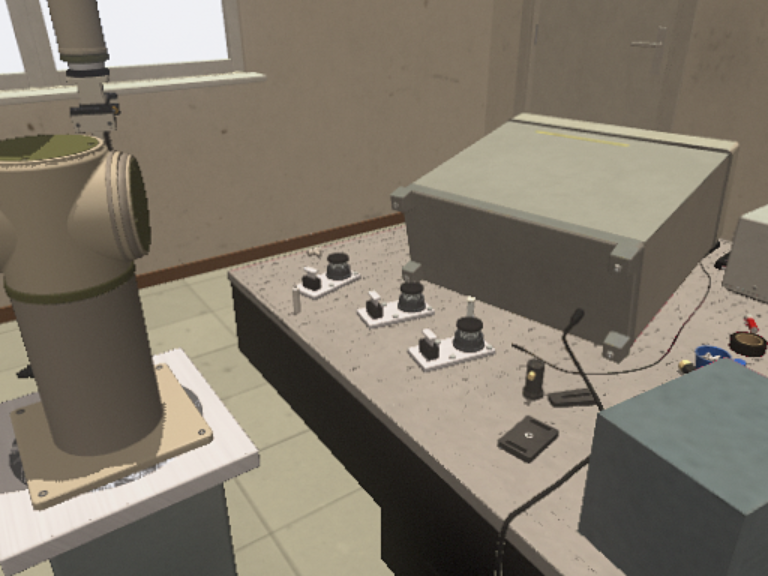

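The top view shows the pads at about (282,284), (377,265), (456,268), and the tags just below them. The post is at (318,349), the cuvette at (424,240), the T adapter at (220,275) and the post holder at (527,270), all in 1.5x pixels. I'll enlarge the row next.

```bash
python3 - <<'E'
from h import *
c=dict(np.load('pics/top0.npz'))
im=c['im'];cv2.imwrite('pics/crop.png',cv2.resize(im[150:245,135:335,::-1],None,fx=4,fy=4,interpolation=cv2.INTER_CUBIC))
g=im.max(2)
for u,v in((282,284),(377,265),(456,268)):
    u/=1.5;v/=1.5
    m=np.zeros(g.shape,np.uint8);U,V=int(u),int(v);m[V-12:V+13,U-12:U+13]=(g[V-12:V+13,U-12:U+13]<60)
    n,l,s,ce=cv2.connectedComponentsWithStats(m);i=1+np.argmax(s[1:,4]);p=ce[i];print(p,s[i],atz(c,*p,.052),dep(c,*p))
for u,v in((290,318),(370,299),(449,302)):print(atz(c,u/1.5,v/1.5,.051))
for u,v in((318,349),(424,240),(220,275),(527,270)):print('by',atz(c,u/1.5,v/1.5,.05))
E
```

```text
[187.84816754 189.34554974] [181 182  15  16 191] [0.49458245 0.22742888 0.052     ] [0.49418089 0.22717448 0.05374282]
[251.26344086 176.84946237] [244 169  15  16 186] [0.53555064 0.03434026 0.052     ] [0.5357881  0.0343477  0.05108549]
[303.56914894 178.10638298] [296 170  15  17 188] [ 0.53310512 -0.12590491  0.052     ] [ 0.53346817 -0.12605449  0.05059232]
[0.42477928 0.20813909 0.051     ]
[0.4653887  0.04754205 0.051     ]
[ 0.46058261 -0.11206214  0.051     ]
by [0.36278123 0.15000227 0.05      ]
by [ 0.5908186  -0.06219785  0.05      ]
by [0.5129231  0.35675191 0.05      ]
by [ 0.52915771 -0.274258    0.05      ]
```

View pics/crop.png

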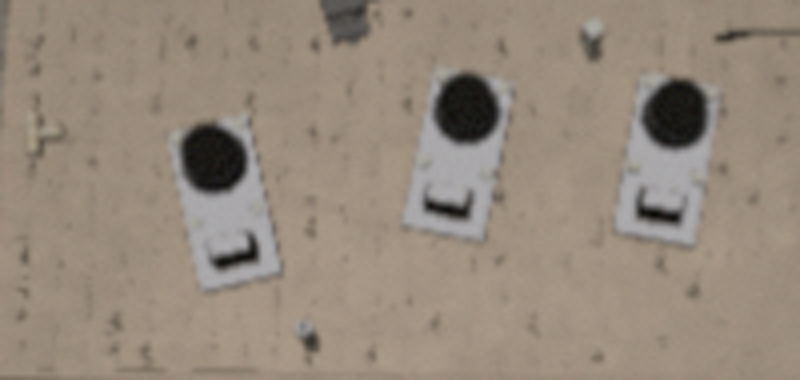

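Request:
{"op": "apply_moves", "data": {"rows": [[0, 0, -8.35, 0, 0, 0, 1], [0, 0, -8.35, 0, 0, 0, 1], [0, 0, 0, -40, -43, 0, 1], [0, 0, 0, -40, -43, 0, 1], [0, 0, 0, -40, -43, 0, 1], [0, 0, 0, -40, -43, 0, 1], [0, 0, 0, -40, -43, 0, 1], [0, 0, 0, -40, -43, 0, 1], [0, 0, 0, -40, -43, 0, 1], [0, 0, 0, -40, -43, 0, 1], [0, 0, 0, 0, 0, 0, 1], [0, 0, 0, 0, 0, 0, 1]]}}

```text
time_s: 1.6
tcp_pos: [0.4918, 0.2311, 0.2181]
eef_rot: [-0.001, 0.0, 1.0, 0.0]
contact_force: [0.3, 0.2, 0.1]
grip_width: 0.0007
grip_force: 0.0
```

```bash
python3 - <<'E'
from h import *
c=dict(np.load('pics/top0.npz'))
for u,v in((230,242),(449,192),(662,199)):print(atz(c,135+u/4-.4,150+v/4-.4,.051))
s=manip.sense();print(s)
save('wrist','w0')
E
```

```text
[0.43056906 0.21209758 0.051     ]
[0.47075885 0.04705275 0.051     ]
[ 0.46674231 -0.11446807  0.051     ]
{'time_s': 1.6, 'qpos': array([ 3.44611304e-01, -2.13619135e-02,  1.64642740e+00,  5.13521748e-04,
        1.51766986e+00, -1.22600626e+00]), 'qvel': array([ 0.03100268, -0.01104593,  0.00400909,  0.00276331,  0.00136794,
       -0.00247593]), 'joint_torque': array([-1.57881908e+00, -4.76756859e+01, -4.93551171e+01, -1.57407392e-01,
        2.88385962e-02, -6.43523340e-02]), 'tcp_pos': array([0.49176331, 0.23111432, 0.21813196]), 'eef_rot': array([-6.24376214e-04,  1.03163598e-04,  9.99999799e-01,  4.82424870e-05]), 'contact_force': array([0.26805874, 0.15464076, 0.05329371]), 'moment': array([ 0.07734931, -0.06941477,  0.04621667]), 'grip_force': 0.0, 'grip_width': 0.0006840342765432803}
```

View pics/w0.png

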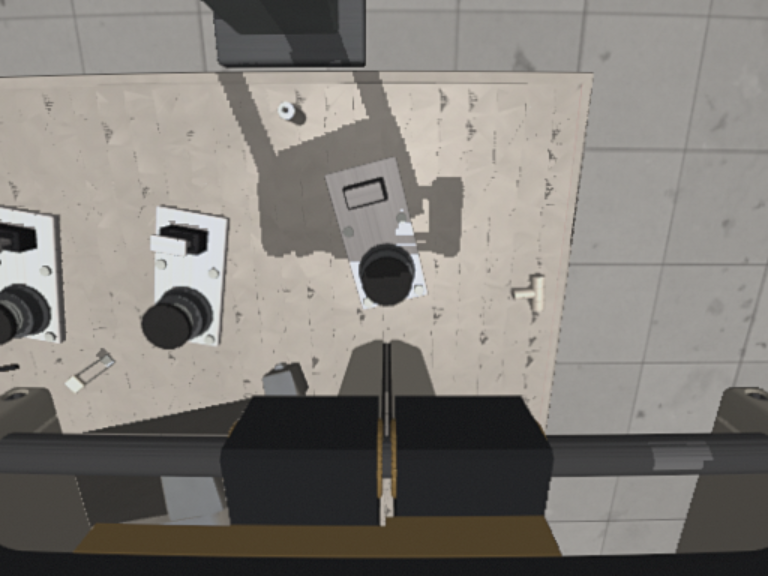

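The wrist view shows the left pad top at (386,274) and its tag at (365,193). The middle pad is at (167,323) and its tag at (170,244), in 1.5x pixels.

```bash
python3 - <<'E'
from h import *
c=dict(np.load('pics/w0.npz'))
for u,v,z in((386,274,.052),(365,193,.051),(167,323,.052),(170,244,.051)):print(atz(c,u/1.5,v/1.5,z),dep(c,u/1.5,v/1.5))
E
```

```text
[0.4961939  0.22993865 0.052     ] [0.49593629 0.22993965 0.05297481]
[0.42952801 0.21303417 0.051     ] [0.42951087 0.21304817 0.05127039]
[0.54128195 0.03612727 0.052     ] [0.54110385 0.03638749 0.05244527]
[0.47078376 0.04934861 0.051     ] [0.47108594 0.04847218 0.04938591]
```

```bash
cat >> h.py <<'E'
def cloud(c):
    v,u=np.mgrid[0:384,0:512];f=192/np.tan(np.radians(float(c['fov_y']))/2)
    K=np.array([[f,0,c['cx']],[0,f,c['cy']],[0,0,1.]])
    p=cv2.undistortPoints(np.stack([u,v],-1).reshape(-1,1,2).astype(float),K,np.array([0,0,0,0.])).reshape(-1,2)
    x=p.copy()
    for _ in range(20): x=p/(1+c['k1']*(x**2).sum(1,keepdims=True))
    d=c['d'].reshape(-1);P=np.c_[x,np.ones(len(x))]*d[:,None]
    return (P-c['t'])@c['R'],d>0
E
python3 - <<'E'
from h import *
for fn in('w0','top0'):
    c=dict(np.load('pics/'+fn+'.npz'));P,ok=cloud(c);print(fn,-c['R'].T@c['t'])
    for n,x,y,r in(('padL',.497,.23,.03),('tagL',.428,.212,.02),('padM',.541,.036,.03),('tagM',.47,.048,.02),('padR',.535,-.126,.03),('tagR',.465,-.113,.02)):
        m=ok&(np.hypot(P[:,0]-x,P[:,1]-y)<r)&(P[:,2]>(.046 if 'pad'in n else .042))&(P[:,2]<.06);Q=P[m]
        if len(Q)>5:print(n,len(Q),Q.min(0).round(4),Q.max(0).round(4),((Q.min(0)+Q.max(0))/2).round(4),np.median(Q[:,2]).round(4))
E
```

```text
w0 [0.40840222 0.23028001 0.38421404]
padL 886 [0.4821 0.209  0.046 ] [0.5253 0.2514 0.0543] [0.5037 0.2302 0.0502] 0.052
tagL 293 [0.4218 0.1968 0.0474] [0.4407 0.227  0.0518] [0.4313 0.2119 0.0496] 0.0498
padM 797 [0.5242 0.0116 0.0463] [0.5662 0.055  0.0542] [0.5452 0.0333 0.0503] 0.0521
tagM 277 [0.4626 0.0312 0.0474] [0.4808 0.0624 0.0532] [0.4717 0.0468 0.0503] 0.0508
padR 224 [ 0.5253 -0.1243  0.046 ] [ 0.5636 -0.1087  0.0543] [ 0.5445 -0.1165  0.0502] 0.0522
tagR 10 [ 0.4676 -0.1051  0.0455] [ 0.4781 -0.1024  0.0476] [ 0.4728 -0.1037  0.0466] 0.0466
top0 [0.17182753 0.02294707 1.4528174 ]
padL 151 [0.4827 0.2114 0.0464] [0.5251 0.2525 0.0598] [0.5039 0.2319 0.0531] 0.0514
tagL 46 [0.4214 0.1997 0.0444] [0.4384 0.2279 0.0552] [0.4299 0.2138 0.0498] 0.0504
padM 147 [0.5235 0.0137 0.046 ] [0.5649 0.0538 0.0597] [0.5442 0.0338 0.0529] 0.0509
tagM 46 [0.463  0.0344 0.0424] [0.48   0.062  0.0567] [0.4715 0.0482 0.0495] 0.0501
padR 147 [ 0.5201 -0.1495  0.0462] [ 0.5632 -0.1088  0.0593] [ 0.5416 -0.1292  0.0528] 0.0512
tagR 45 [ 0.4605 -0.1296  0.0432] [ 0.4768 -0.102   0.0568] [ 0.4686 -0.1158  0.05  ] 0.0484
```

Request:
{"op": "apply_moves", "data": {"rows": [[0, 0, 0, -12, -1, 40, 1], [0, 0, 0, 0, 0, 50, 1], [0, 0, 0, 0, 0, 40, 1], [0, 0, 0, 0, 0, 23, 1], [0, 0, 0, 0, 0, 0, 1], [0, 0, 0, 0, 0, 0, 1], [0, 0, 0, 0, 0, 0, 1]]}}

```text
time_s: 2.52
tcp_pos: [0.5053, 0.2309, 0.0676]
eef_rot: [0.001, -0.001, 1.0, 0.001]
contact_force: [0.0, -0.6, -0.3]
grip_width: 0.0009
grip_force: 0.0
```

Request:
{"op": "apply_moves", "data": {"rows": [[0, 0, 0, 0, 0, 6, 1], [0, 0, 0, 0, 0, 5, 1], [0, 0, 0, 0, 0, 3, 1], [0, 0, 0, 0, 0, 2, 1], [0, 0, 0, 0, 0, 2, 1], [0, 0, 0, 0, 0, 1, 1], [0, 0, 0, 0, 0, 0, 1], [0, 0, 0, 0, 0, 0, 1], [0, 0, 0, 0, 0, 0, 1]]}}

```text
time_s: 3.65
tcp_pos: [0.5043, 0.2301, 0.0467]
eef_rot: [0.0, -0.0, 1.0, 0.0]
contact_force: [-1.5, -0.8, 2.1]
grip_width: 0.0003
grip_force: 0.7
```

```bash
python3 - <<'E'
from h import *
for i in range(3):
  s=manip.sense();print(s['tcp_pos'],s['contact_force'],s['joint_torque'][1:3]);save('wrist','w1')
E
```

```text
[0.50430438 0.23005679 0.04674508] [-1.49445668 -0.82681695  2.13602004] [-51.82012081 -44.02745962]
[0.50430293 0.23007497 0.04675314] [ 0.23713384 -0.9812195   1.65406204] [-51.8195951  -44.00936007]
[0.50432443 0.23006708 0.04673908] [-0.84714897 -0.87480365  0.95406248] [-51.81410193 -43.9896512 ]
```

View pics/w1.png

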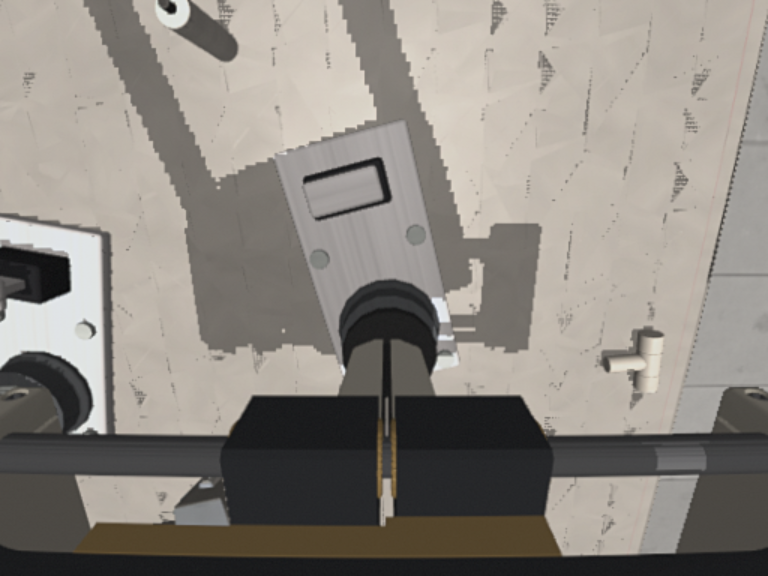

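The fingertips are on the left pad at a low force of about 1.5 N. I'll press 2 mm further to confirm contact and get the slope.

Request:
{"op": "apply_moves", "data": {"rows": [[0, 0, 0, 0, 0, 1, 1], [0, 0, 0, 0, 0, 1, 1], [0, 0, 0, 0, 0, 0, 1], [0, 0, 0, 0, 0, 0, 1]]}}

```text
time_s: 4.3
tcp_pos: [0.5044, 0.2301, 0.0447]
eef_rot: [0.0, -0.0, 1.0, 0.0]
contact_force: [-0.2, -0.3, 1.6]
grip_width: 0.0002
grip_force: 1.0
```

```bash
cat > m.py <<'E'
from h import *
F=[]
for i in range(12): s=manip.sense();F.append(np.r_[s['contact_force'],s['tcp_pos']]);manip.grab_frame('wrist')
F=np.array(F);print(F.mean(0).round(4),F.std(0).round(2)[:3],s['time_s'])
E
python3 m.py
```

```text
[ 0.1502 -0.43    1.8735  0.5044  0.2301  0.0447] [0.63 0.51 0.49] 4.85
```

Request:
{"op": "apply_moves", "data": {"rows": [[0, 0, 0, 0, 0, -10, 1], [0, 0, 0, 0, 0, -25, 1], [0, 0, 0, 0, 0, 0, 1], [0, 0, 0, 0, 0, 0, 1]]}}

```text
time_s: 5.4
tcp_pos: [0.504, 0.23, 0.0792]
eef_rot: [-0.0, -0.0, 1.0, -0.0]
contact_force: [-0.5, -0.0, -0.9]
grip_width: 0.0007
grip_force: 0.0
```

```bash
python3 m.py
```

```text
[-0.3421 -0.0369 -0.0577  0.5038  0.2299  0.079 ] [0.37 0.46 0.54] 5.95
```

The left pad reads about 1.9 N at about 7 mm of travel, which suggests the soft spring (0.25 N/mm). Next is the middle pad.

Request:
{"op": "apply_moves", "data": {"rows": [[0, 0, 0, -10, -49, 0, 1], [0, 0, 0, -10, -49, 0, 1], [0, 0, 0, -10, -49, 0, 1], [0, 0, 0, -11, -49, 0, 1], [0, 0, 0, 0, 0, 0, 1], [0, 0, 0, 0, 0, 10, 1], [0, 0, 0, 0, 0, 8, 1], [0, 0, 0, 0, 0, 4, 1], [0, 0, 0, 0, 0, 0, 1], [0, 0, 0, 0, 0, 0, 1]]}}

```text
time_s: 7.25
tcp_pos: [0.5455, 0.0344, 0.0578]
eef_rot: [0.0, -0.001, 1.0, -0.0]
contact_force: [0.2, -0.4, -0.3]
grip_width: 0.0006
grip_force: 0.0
```

Request:
{"op": "apply_moves", "data": {"rows": [[0, 0, 0, 0, 0, 4, 1], [0, 0, 0, 0, 0, 2, 1], [0, 0, 0, 0, 0, 2, 1], [0, 0, 0, 0, 0, 2, 1], [0, 0, 0, 0, 0, 1, 1], [0, 0, 0, 0, 0, 0, 1], [0, 0, 0, 0, 0, 0, 1], [0, 0, 0, 0, 0, 0, 1]]}}

```text
time_s: 8.25
tcp_pos: [0.5455, 0.0341, 0.0472]
eef_rot: [0.0, -0.0, 1.0, 0.0]
contact_force: [-3.6, 0.7, 6.7]
grip_width: 0.0005
grip_force: 3.3
```

```bash
python3 m.py
```

```text
[-3.0119  0.3996  6.8327  0.5455  0.0341  0.0471] [0.42 0.34 0.38] 8.8
```

The middle pad reads 6.8 N at 5 mm, so it has the 1.1 N/mm spring. Next is the right pad.

Request:
{"op": "apply_moves", "data": {"rows": [[0, 0, 0, 0, 0, -10, 1], [0, 0, 0, 0, 0, -25, 1], [0, 0, 0, 0, 0, 0, 1], [0, 0, 0, 1, -54, 0, 1], [0, 0, 0, 1, -54, 0, 1], [0, 0, 0, 1, -54, 0, 1], [0, 0, 0, 0, 0, 0, 1], [0, 0, 0, 0, 0, 12, 1], [0, 0, 0, 0, 0, 9, 1], [0, 0, 0, 0, 0, 4, 1], [0, 0, 0, 0, 0, 0, 1], [0, 0, 0, 0, 0, 0, 1]]}}

```text
time_s: 10.35
tcp_pos: [0.5428, -0.1276, 0.057]
eef_rot: [0.0, -0.001, 1.0, -0.0]
contact_force: [0.2, -0.4, -0.2]
grip_width: 0.0007
grip_force: 0.0
```

Request:
{"op": "apply_moves", "data": {"rows": [[0, 0, 0, 0, 0, 3, 1], [0, 0, 0, 0, 0, 2, 1], [0, 0, 0, 0, 0, 2, 1], [0, 0, 0, 0, 0, 2, 1], [0, 0, 0, 0, 0, 1, 1], [0, 0, 0, 0, 0, 0, 1], [0, 0, 0, 0, 0, 0, 1], [0, 0, 0, 0, 0, 0, 1]]}}

```text
time_s: 11.35
tcp_pos: [0.5427, -0.128, 0.0468]
eef_rot: [0.0, -0.0, 1.0, -0.0]
contact_force: [-0.8, 0.2, 3.0]
grip_width: 0.0007
grip_force: 1.8
```

```bash
python3 m.py
```

```text
[ 0.2068  0.188   3.9221  0.5426 -0.128   0.0468] [0.55 0.3  0.5 ] 11.9
```

The right pad reads 3.9 N at 5.2 mm, which is the 0.6 N/mm spring, so the left mount is softest. I'll go to its tag.

Request:
{"op": "apply_moves", "data": {"rows": [[0, 0, 0, 0, 0, -10, 1], [0, 0, 0, 0, 0, -43, 1], [0, 0, 0, 16, 48.6, 0, 1], [0, 0, 0, 16, 48.6, 0, 1], [0, 0, 0, 16, 48.6, 0, 1], [0, 0, 0, 16, 48.6, 0, 1], [0, 0, 0, 16, 48.6, 0, 1], [0, 0, 0, 16, 48.6, 0, 1], [0, 0, 0, 16, 48.6, 0, 1], [0, 0, -7, 0, 0, 0, 1], [0, 0, -7, 0, 0, 0, 1], [0, 0, 0, 0, 0, 0, 1]]}}

```text
time_s: 13.45
tcp_pos: [0.4298, 0.2122, 0.0996]
eef_rot: [-0.0, -0.122, 0.993, -0.0]
contact_force: [-0.1, 0.2, 0.2]
grip_width: 0.0005
grip_force: 0.0
```

```bash
python3 m.py
```

```text
[ 0.1858  0.2812 -0.0336  0.4302  0.212   0.0996] [0.57 0.41 0.5 ] 14.0
```

Position is within 1 mm. I'll push down to about z = 0.039.

Request:
{"op": "apply_moves", "data": {"rows": [[0, 0, 0, 0, 0, 25, 1], [0, 0, 0, 0, 0, 15, 1], [0, 0, 0, 0, 0, 5, 1], [0, 0, 0, 0, 0, 4, 1], [0, 0, 0, 0, 0, 4, 1], [0, 0, 0, 0, 0, 3, 1], [0, 0, 0, 0, 0, 3, 1], [0, 0, 0, 0, 0, 2, 1], [0, 0, 0, 0, 0, 0, 1], [0, 0, 0, 0, 0, 0, 1], [0, 0, 0, 0, 0, 0, 1]]}}

```text
time_s: 15.42
tcp_pos: [0.4306, 0.2123, 0.0392]
eef_rot: [0.0, -0.122, 0.993, 0.0]
contact_force: [-2.6, -1.6, 6.6]
grip_width: 0.0002
grip_force: 3.9
```

Request:
{"op": "apply_moves", "data": {"rows": [[0, 0, 0, 0, 0, 1, 1], [0, 0, 0, 0, 0, 0, 1], [0, 0, 0, 0, 0, 0, 1]]}}

```text
time_s: 15.8
tcp_pos: [0.4307, 0.2123, 0.0391]
eef_rot: [0.0, -0.122, 0.993, 0.0]
contact_force: [-7.2, -3.1, 17.1]
grip_width: 0.0006
grip_force: 8.8
```

Request:
{"op": "apply_moves", "data": {"rows": [[0, 0, 0, 0, 0, -10, 1], [0, 0, 0, 0, 0, -50, 1], [0, 0, 0, 0, 0, -60, 1], [0, 0, 0, 0, 0, 0, 1], [0, 0, 0, 0, 0, 0, 1]]}}

```text
time_s: 16.42
tcp_pos: [0.4304, 0.2122, 0.1575]
eef_rot: [0.0, -0.122, 0.993, 0.0]
contact_force: [0.3, -0.5, -0.9]
grip_width: 0.0004
grip_force: 0.0
```

```bash
python3 - <<'E'
from h import *
s=manip.sense();print(s['tcp_pos'],s['contact_force'],s['time_s'])
save('wrist','w2');save('scene','s2')
c=dict(np.load('pics/w2.npz'));P,ok=cloud(c)
for n,x,y in(('padL',.504,.23),('tagL',.431,.212),('padM',.5445,.0335),('tagM',.4715,.0472),):
    m=ok&(np.hypot(P[:,0]-x,P[:,1]-y)<.006);print(n,m.sum(),np.median(P[m,2]) if m.any() else 0)
E
```

```text
[0.43035168 0.21222487 0.15749994] [ 0.25148531 -0.46113522 -0.85054438] 16.425
padL 0 0
tagL 127 0.03821303874039137
padM 75 0.05113482712398078
tagM 143 0.04947557911681988
```

View pics/s2.png

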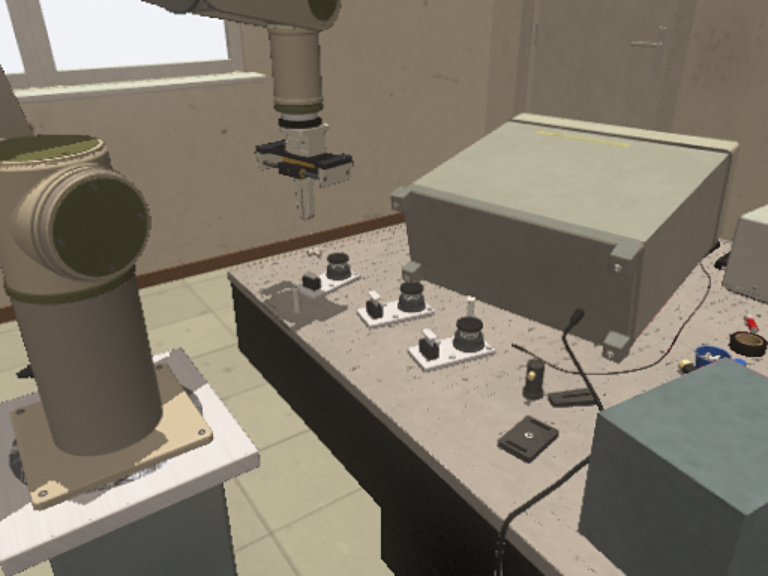

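The scene view shows the left tag down at (311,280), the other two tags up at (375,300) and (428,338), all pads up and the loose parts unmoved. The arm is clear, so I'll hand in.

```bash
python3 -c "
from station import manip
print(manip.job_done())"
```

```text
the job is handed in; nothing more can be done
None
```

I pressed all three pads from left to right, found the left mount softest (about 0.25 N/mm), pushed its tag down to the stop, left the other two tags up, and handed the job in; no verdict came back.

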